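# Hold the hopper gate open at its mark

### The job

The outlet gate under the empty clam hopper springs shut, and it must be held open while the hopper is rinsed through into the basket. Take the blue-gripped pull bar from the white tool block, put its steel pin well down through the eye at the end of the gate rod while the gate is still shut, and draw the rod out by the bar, upright, until the line on the yellow index arm is level with the line on the red setting clip. Finish still gripping the bar and holding the gate steadily at that mark (let nothing go, and keep the fingers off the rod and eye), without shifting the clip, the basket, the tool block's other tools or the loose things on the table.

Things in the scene. Friction and masses are not known exactly. Their poses are not given: they have to be found in the camera images.
- hopper: Fixed steel hopper: round bowl 280 mm wide, rim 355 mm high, on a square frame 292 mm wide. Origin on the table under the outlet. +y: level direction in which the gate rod comes out and is pulled (roughly robot's left). Rod axis 150 mm high; spring housing with end plate (top 178 mm) ends at y=195 mm; beyond it only rod, eye, index, and scale bar (x 38-58 mm), none higher than 160 mm.
- gate_rod: The gate's sliding rod. Origin: centre of the steel eye on its end, on the underside (145 mm above the table). Eye: hole vertical, 14.4 mm; outside 33 mm; 10 mm thick (top at 155 mm); free below to the table. Axes as the hopper's; y = 272 mm in its frame when shut, up to 357 mm. A spring pulls it shut: 4 N when shut, 1.2 N more per 10 mm; let go, it snaps shut.
- index (a point): Tip of the yellow index arm (24 x 6 mm, black centre line) on the rod, on that line, 156 mm above the table; moves with the gate. It lies 63 mm back (hopper -y) from the eye and 32 mm to the hopper's +x side of the rod axis. Axes as the hopper's.
- mark (a point): White line on the red setting clip (26 x 8 x 13 mm) on the scale bar: the opening asked for (35 to 65 mm). The index is level with it when both have the same hopper y. Site at the clip's inner edge, 156 mm above the table, axes as the hopper's. Held by 6 N of friction; not to be shifted.
- block: Fixed white plastic tool block 210 x 64 x 60 mm, origin at the centre of its underside, row of three 15 mm holes, 55 mm deep, along its x at -68, 0 and +68 mm. The pull bar stands in one, thermometer and brush in the others.
- pull_bar: Loose bar, 0.1-0.2 kg, upright in the block (tip 15 mm above the table), z up along it. Origin at its tip: steel pin 10 mm thick, 45 mm long, tapered over the first 8 mm; flange 28 mm wide from 45 to 49; blue square grip 24 x 24 mm (faces along its x, y) from 49 to 101; steel cap to 105 mm. The flange rests on the block, or on the eye when fully in.
- pull_bar_tip (a point): Point of the pull bar's pin (same as the bar's origin).
- thermometer: Probe thermometer in the block: white round head 40 mm across with black dial, top 77 mm above its tip (origin). Leave it.
- brush: Nozzle brush in the block: round green handle 17 mm thick, top 119 mm above its tip (origin). Leave it.
- basket: Loose white slotted basket 220 x 230 x 100 mm, standing on the table under the hopper. Origin at the centre of its underside. Leave it.
- sanitiser: Loose white bottle with blue cap, 64 mm across, 170 mm high, origin under its centre. Leave it.
- bowl: Loose stainless bowl 150 mm across, 60 mm high, origin under its centre. Leave it.
- tape: Loose roll of blue tape lying flat, 90 mm across, 24 mm high, origin under its centre. Leave it.
- scraper: Loose blue-handled scraper lying on the table, 170 mm long. Leave it.
There are look-alikes about, which are no part of the job. There is more than one size of the pull_bar; the one meant has the size given above.

How it is judged:
By the outcome, as a careful person would: the job done as asked, in the order asked, and still so for the second after the job is handed in, while the arm keeps its last pose, push and grip.
It also fails if it takes over 58 s, if anything falls off the work surface, if the arm or the gripper's body presses on something with over 40 N, if the wrist force passes 120 N, or if a joint passes its speed limit or range.

### The arm

A 6-joint arm with a two-finger parallel gripper is mounted at the origin on the work surface. World frame = base frame: x ahead of the robot, y to its left, z up, the work surface at z = 0. Lengths are in mm, angles in rad, forces in N, time in s.
With the tool pointing down it reaches from about 275 to 750 mm from the base axis. Payload 10.2 kg.
Tool frame: the origin (TCP) lies at the very end of the fingers, on their centre line; the grasp point (between the pads) lies 19 mm behind it (ctrl.grip_depth is the distance from the TCP to the grasp point, in mm); z points along the fingers, x is the direction in which the jaws open and shut, and the axes are right-handed (so a half turn about z gives the same grasp; the last joint's range is limited). The gripper opens to 85 mm and grips with 20 to 120 N. Pads are 22 mm wide; open, the fingers measure 114 mm over their backs; the gripper's body (76 mm by 85 mm) begins 54 mm behind the grasp point. The pads swing forward as they close: fully open they stand 13 mm farther back than shut.
Start: joints at [0.999, 0.313, 1.498, -0, 1.331, -0.223], TCP at [179.442, 493.388, 192.494] pointing down, gripper open.
Joint ranges: [-2.94, 2.94], [-0.97, 2.17], [0.19, 2.56], [-1.23, 4.37], [0.02, 3.11], [-2.88, 2.88]. Speed limits (rad/s): [2.39, 2.39, 3.01, 3.14, 3.14, 3.14].

### API

Orientations are given as a unit quaternion [w, x, y, z].
In Python, from rig import ctrl gives the robot as it stands.
- The arm moves only by the tool play_rows, never from a script. Its argument "motion" is a list of rows, each a list of 2 entries, a list of its own where there are three numbers: the shift along the tool's x, y, z in mm, then the turn, a rotation vector about the tool's x, y, z in degrees. A call has 1 to 20 rows; each row shifts and turns the commanded pose from where the row before left it, along the tool's axes as they then stand; what a row does not reach is not made up. A row lasts 1/12 s, in which the tool goes at most 41.7 mm and 7.16 degrees, less where a joint would pass 70% of its speed; a pose out of reach is approached as far as the arm can. A call with a gripper value outside its range is refused whole. "fingers" is the finger opening in mm, from 0 to 85.4, set as the call begins (left out, the last holds). The fingers move at their own pace and stop on an object; "squeeze" is the grip in N (left out, the last holds). Time passes only in rows, so rows that do not move let the fingers close. It gives the time, the measured TCP pose, the force and the opening at its end, in the units of the state.
- ctrl.sense(): the state, without advancing time (a new reading comes with each control period).
- ctrl.capture(name): name is "side" or "top"; returns the picture (400x640x3 uint8, red, green, blue); there is no depth.
- ctrl.get_calibration(name): a dict with "K" (3x3 intrinsics, pixels), "k1" (the pictures are not rectified: a ray, as slopes to the right and down, at radius r is drawn at 1 + k1 r^2 times it, then the intrinsics apply), "R" (3x3) and "t" (3): a world point X has camera coordinates R X + t. Camera axes: x right, y down, z forward; pixel columns grow to the right and rows downward; lengths in mm; the calibration is good to about 2 mm. A picture is of the moment at which its call begins. get_calibration takes no time and is no camera call.
- ctrl.finish_job(): hands the job in, once; it reports no verdict.
Trained networks look in the newest picture that a camera, given by its name, has taken for a name from the list of things; names that differ only in an ending like _2 or _b are one class to them, and where a whole thing is asked for, a point or a joint stands for the part that bears it (a point fixed in the world has none). Each returns a list of dicts, best first, with "p" (0 to 1); they miss things now and then, are a little off and sometimes report something else, mostly with a low value. They report only what shows in the picture. A call takes as long as a camera call. They do not tell look-alikes from the thing itself.
- ctrl.spot_in(camera, name): "position" ([column, row] as shares, 0 to 1, of the picture: columns of its width, rows of its height, amid what is visible of it).
The state is a dict: "time_s": time; "joints": joint angles; "dq": joint speeds; "tau": joint torques, N m; "eef_pos": TCP position; "ee_rot": TCP orientation; "force": force on the tool from outside, world axes, zero at the start; "wrist_torque": the same for the moment, N m; "grip_width": opening from 0.0 (shut) to 1.0 (fully open).
Only numpy, scipy, OpenCV 4.12 (cv2) and the standard library are available. Lean on these libraries where they do the work, as an engineer would, in place of code of your own. Each camera call takes 0.05 s, during which the arm holds its last target. There are 200 camera calls.

## Working session

There is one attempt and no reset: what is moved stays moved. The work goes in short steps, Python scripts to look and compute and a tool call to move; the robot and the scene stay as the last step left them, time stands still between calls to the robot, and variables do not carry over. Pictures are saved under pics/ and viewed, about 8 in all and at most 12, crops included, and the job is handed in when it is done.

Besides the shell and the picture viewer there is one more tool, called after "Call:" by a JSON object that holds its "op" and its "data", one argument or row to a line. play_rows: Moves the arm, as the interface text tells. Its arguments: {"type":"object","properties":{"motion":{"type":"array"},"fingers":{"type":"number"},"squeeze":{"type":"number"}},"required":["motion"]}

```bash
mkdir -p pics; cat > h.py <<'E'
import numpy as np, cv2
from rig import ctrl
def cal(n):
    c=ctrl.get_calibration(n); return [np.array(c[k],float) for k in ("K","R","t")]+[c["k1"]]
def proj(n,X):
    K,R,t,k1=cal(n); p=R@np.array(X,float)+t; s=p[:2]/p[2]; s=s*(1+k1*(s@s)); return K[:2,:2]@s+K[:2,2]
def ray(n,uv):
    K,R,t,k1=cal(n); d=np.linalg.solve(K[:2,:2],np.array(uv,float)-K[:2,2]); s=d.copy()
    for _ in range(30): s=d/(1+k1*(s@s))
    return -R.T@t, R.T@np.array([s[0],s[1],1.])
def atz(n,uv,z):
    o,d=ray(n,uv); return o+d*(z-o[2])/d[2]
def tri(a,b):
    # a,b=(name,uv); midpoint and gap
    o1,d1=ray(*a);o2,d2=ray(*b)
    s=np.linalg.lstsq(np.c_[d1,-d2],o2-o1,rcond=None)[0]
    p,q=o1+s[0]*d1,o2+s[1]*d2
    return (p+q)/2,np.linalg.norm(p-q)
def snap(n,f,box=None,sc=1):
    im=np.array(ctrl.capture(n))[:,:,::-1].copy(); cv2.imwrite(f"pics/raw_{f}.png",im)
    crop(im,f,box,sc); return im
def crop(im,f,box=None,sc=1):
    if box: im=im[box[1]:box[3],box[0]:box[2]]
    if sc!=1: im=cv2.resize(im,None,fx=sc,fy=sc,interpolation=cv2.INTER_CUBIC)
    cv2.imwrite(f"pics/{f}.png",im)
E
python3 - <<'E'
from h import *
np.set_printoptions(precision=1,suppress=True)
ims=[snap(n,n+"0") for n in("side","top")]
cv2.imwrite("pics/both0.png",np.vstack(ims)[:, :])
for n in("side","top"):
    K,R,t,k1=cal(n);print(n,K[0,0],k1,-R.T@t,R[2])
    for nm in("pull_bar","pull_bar_tip","gate_rod","index","mark","block","thermometer","brush","hopper","sanitiser","bowl","tape","scraper","basket"):
        print(nm,[(round(d["p"],2),[round(d["position"][0]*640,1),round(d["position"][1]*400,1)]) for d in ctrl.spot_in(n,nm)[:3]])
print(ctrl.sense())
E
```

```text
side 405.7758040090146 -0.06442953693785815 [ 475.2 1011.7  642.4] [ 0.1 -0.9 -0.5]
pull_bar [(0.84, [283.3, 215.0]), (0.82, [321.0, 212.5]), (0.71, [301.1, 245.2])]
pull_bar_tip [(0.93, [323.3, 213.5]), (0.61, [284.3, 216.3]), (0.56, [235.8, 209.3])]
gate_rod [(0.58, [339.8, 159.6]), (0.57, [376.5, 223.0]), (0.17, [331.0, 112.8])]
index [(0.53, [341.0, 159.7])]
mark [(0.38, [322.9, 162.5])]
block [(0.9, [334.9, 261.6])]
thermometer [(0.51, [332.0, 241.9])]
brush [(0.7, [361.3, 235.0])]
hopper [(0.65, [330.4, 110.7])]
sanitiser [(0.6, [235.6, 209.1])]
bowl [(0.69, [355.8, 331.0]), (0.52, [330.4, 241.5])]
tape [(0.63, [378.0, 229.7]), (0.43, [302.3, 240.1]), (0.38, [354.0, 331.3])]
scraper [(0.73, [321.3, 171.0]), (0.61, [271.8, 218.2])]
basket [(0.96, [319.6, 172.2]), (0.65, [274.0, 219.8]), (0.5, [338.7, 154.4])]
top 458.46385187368617 -0.12303235239961871 [ 291.4   63.7 1479.6] [ 0.2  0.  -1. ]
pull_bar [(0.68, [328.4, 257.1]), (0.52, [296.7, 214.7]), (0.39, [265.4, 199.8])]
pull_bar_tip [(0.71, [300.8, 183.1]), (0.47, [264.7, 203.9])]
gate_rod [(0.7, [451.7, 223.8])]
index [(0.75, [448.6, 224.4])]
mark [(0.39, [365.7, 216.5])]
block [(0.76, [270.1, 232.3]), (0.38, [266.8, 202.7])]
thermometer [(0.67, [267.8, 223.7])]
brush []
hopper [(0.64, [461.1, 216.9]), (0.57, [344.1, 184.3])]
sanitiser [(0.65, [330.1, 147.0])]
bowl [(0.66, [194.4, 237.5])]
tape [(0.66, [317.9, 261.4]), (0.44, [327.4, 144.9]), (0.2, [266.9, 224.7])]
scraper [(0.94, [344.3, 183.9])]
basket [(0.82, [409.8, 245.9]), (0.74, [366.1, 214.7])]
{'time_s': 1.5, 'joints': array([ 1. ,  0.3,  1.5,  0. ,  1.3, -0.2]), 'dq': array([-0.,  0.,  0., -0., -0., -0.]), 'tau': array([ -0. , -41.2, -26. ,  -0. ,   0. ,  -0. ]), 'eef_pos': array([179.5, 493.4, 192.5]), 'ee_rot': array([-0. ,  0.8,  0.6,  0. ]), 'force': array([ 0.6,  0.8, -0.1]), 'wrist_torque': array([ 0., -0., -0.]), 'grip_width': 1.0007558232321812}
```

View pics/side0.png

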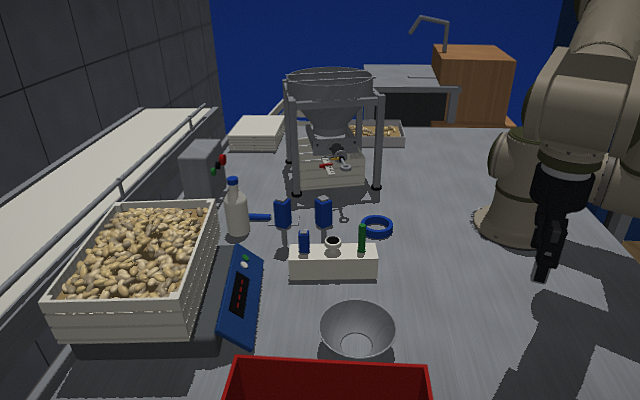

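View pics/top0.png

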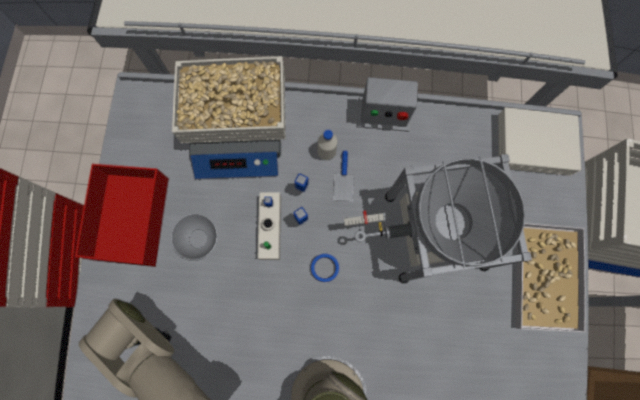

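```bash
python3 - <<'E'
from h import *
t=cv2.imread("pics/raw_top0.png");s=cv2.imread("pics/raw_side0.png")
f=lambda im,x0,y0,w,h,k:cv2.resize(im[y0:y0+h,x0:x0+w],(w*k,h*k),interpolation=cv2.INTER_CUBIC)
a=np.vstack([f(t,250,165,66,100,6)[:300],f(t,250,165,66,100,6)[300:]])
A=np.hstack([f(t,250,170,66,100,6),f(t,330,195,66,100,6)])   #792x600
cv2.imwrite("pics/zt.png",A)
B=np.vstack([f(s,270,190,130,46,6),f(s,270,236,130,50,6)])
B=np.hstack([f(s,265,185,120,100,4),f(s,305,135,60,100,4)])
cv2.imwrite("pics/zs.png",B)
E
```

```text
(no output)
```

View pics/zt.png

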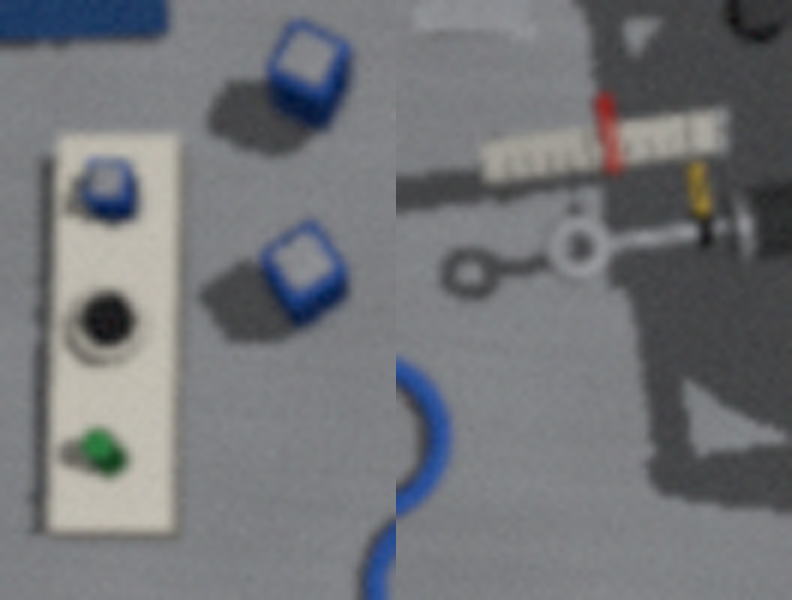

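View pics/zs.png

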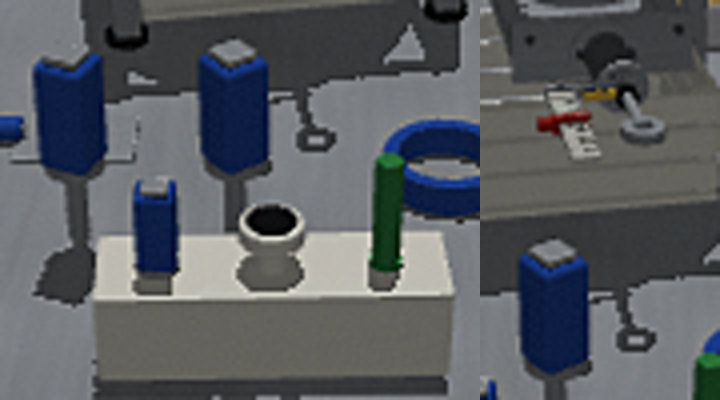

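```bash
python3 - <<'E'
from h import *
np.set_printoptions(precision=1,suppress=True)
for u in[(259.5,192),(280,192.5),(258,258.3),(279.5,258.8)]: print("blk",atz("top",u,60))
for u in[(280.8,259.7),(378.8,259.5)]: print("blkside",atz("side",u,60))
print("cap",atz("top",(267.5,200),120),atz("side",(303.8,231.7),120),tri(("top",(267.5,200)),("side",(303.8,231.7))))
print("eye",atz("top",(360.5,236.2),155),atz("side",(345.8,167),155),tri(("top",(360.5,236.2)),("side",(345.8,167))))
print("idx",atz("top",(380.2,222.5),156),atz("top",(381.8,230),156),atz("side",(331.2,158.8),156))
print("mark",atz("top",(366.7,223.7),160),atz("top",(364.5,211.2),160),atz("side",(332,164.5),160))
print("big",atz("top",(301,180),150),atz("top",(300.5,213),150))
print(ctrl.sense()["ee_rot"])
E
```

```text
blk [613.9 269.4  60. ]
blk [617.8 204.   60. ]
blk [403.6 251.1  60. ]
blk [407.9 184.4  60. ]
blkside [631.2 268.8  60. ]
blkside [404.4 255.3  60. ]
cap [577.5 233.6 120. ] [578.5 238.7 120. ] (array([578.6, 234. , 116.8]), np.float64(0.9366075526742902))
eye [485.8 -52.4 155. ] [487.8 -44.  155. ] (array([487.2, -52.8, 150.8]), np.float64(1.4553541077071064))
idx [ 531.  -107.4  156. ] [ 509.1 -113.3  156. ] [532.1 -98.2 156. ]
mark [523.3 -67.6 160. ] [559.9 -58.7 160. ] [527.4 -48.7 160. ]
big [640.8 136.2 150. ] [540.4 128.5 150. ]
[-0.   0.8  0.6  0. ]
```

```bash
cat >> h.py <<'E'
from scipy.spatial.transform import Rotation as Ro
def pose():
    s=ctrl.sense(); return np.array(s["eef_pos"]),Ro.from_quat(np.array(s["ee_rot"])[[1,2,3,0]]),s
def to(target,jawdir=None):
    "print shift in tool axes (after turn) and turn about tool z so tool x lies along +-jawdir, tool down"
    p,R,s=pose(); M=R.as_matrix()
    if jawdir is None: Rn=R
    else:
        best=None
        for sg in(1,-1):
            x=np.array([jawdir[0],jawdir[1],0.])*sg; x/=np.linalg.norm(x); z=np.array([0,0,-1.])
            r=Ro.from_matrix(np.c_[x,np.cross(z,x),z]); rv=(R.inv()*r).as_rotvec(degrees=True)
            print("turn",rv,"j6",s["joints"][5])
            if best is None or np.linalg.norm(rv)<best[0]: best=(np.linalg.norm(rv),r)
        Rn=best[1]
    print("shift",Rn.inv().apply(np.array(target)-p),"world",np.array(target)-p)
E
python3 - <<'E'
from h import *
np.set_printoptions(precision=2,suppress=True)
a,b=atz("top",(345.2,225.3),155),atz("top",(384.8,220),155);d=a-b;print("scale dir",d/np.linalg.norm(d),np.linalg.norm(d))
g=atz("top",(387.8,195+235/6),150);e=atz("top",(360.5,236.2),150);d=e-g;print("rod",d/np.linalg.norm(d))
for t,s in(((301,180),(283,202)),((300.5,213),(322.5,200))): print("big",tri(("top",t),("side",s)))
print(pose()[1].as_matrix())
to((578.2,233.5,200),(-.1,1))
E
```

```text
scale dir [-0.22  0.98  0.  ] 117.91388512209073
rod [-0.16  0.99  0.  ]
big (array([642.58, 136.77, 139.27]), np.float64(1.999669957269355))
big (array([542.17, 128.8 , 142.85]), np.float64(0.8381368366428953))
[[ 0.34  0.94  0.  ]
 [ 0.94 -0.34  0.  ]
 [ 0.    0.   -1.  ]]
turn [  0.   -0.  -25.7] j6 -0.22341449155340382
turn [ -0.   -0.  154.3] j6 -0.22341449155340382
shift [-298.29  370.89   -7.49] world [ 398.73 -259.9     7.49]
```

Call:
{"op": "play_rows", "data": {
  "motion": [
    [[0,0,0],[0,0,-6.43]],
    [[0,0,0],[0,0,-6.43]],
    [[0,0,0],[0,0,-6.43]],
    [[0,0,0],[0,0,-6.43]],
    [[-21.3,26.5,-0.5],[0,0,0]],
    [[-21.3,26.5,-0.5],[0,0,0]],
    [[-21.3,26.5,-0.5],[0,0,0]],
    [[-21.3,26.5,-0.5],[0,0,0]],
    [[-21.3,26.5,-0.5],[0,0,0]],
    [[-21.3,26.5,-0.5],[0,0,0]],
    [[-21.3,26.5,-0.5],[0,0,0]],
    [[-21.3,26.5,-0.5],[0,0,0]],
    [[-21.3,26.5,-0.5],[0,0,0]],
    [[-21.3,26.5,-0.5],[0,0,0]],
    [[-21.3,26.5,-0.5],[0,0,0]],
    [[-21.3,26.5,-0.5],[0,0,0]],
    [[-21.3,26.5,-0.5],[0,0,0]],
    [[-21.3,26.5,-0.5],[0,0,0]]
  ],
  "fingers": 60
}}

```text
time_s: 3.0
eef_pos: [579.6, 232.6, 199.5]
ee_rot: [-0.0, 0.671, 0.742, -0.0]
force: [0.3, 0.6, -0.1]
grip_width: 0.706
```

```bash
python3 - <<'E'
from h import *
np.set_printoptions(precision=2,suppress=True)
to((578.2,233.5,74),(-.09,1)); print(pose()[2])
s=snap("side","s1",(240,130,440,290),4)
E
```

```text
turn [-0.   -0.    0.58] j6 -1.4764823767003805
turn [   0.     -0.   -179.42] j6 -1.4764823767003805
shift [  1.06  -1.34 125.48] world [  -1.43    0.93 -125.48]
{'time_s': 3.0, 'joints': array([ 0.19,  0.53,  1.15,  0.  ,  1.45, -1.48]), 'dq': array([-0.48,  0.54, -0.85,  0.  ,  0.31, -0.47]), 'tau': array([  1.83, -55.83, -23.41,  -0.09,  -0.37,   0.59]), 'eef_pos': array([579.63, 232.57, 199.48]), 'ee_rot': array([-0.  ,  0.67,  0.74, -0.  ]), 'force': array([ 0.29,  0.58, -0.1 ]), 'wrist_torque': array([-0.05,  0.02,  0.01]), 'grip_width': 0.7064079534029893}
```

View pics/s1.png

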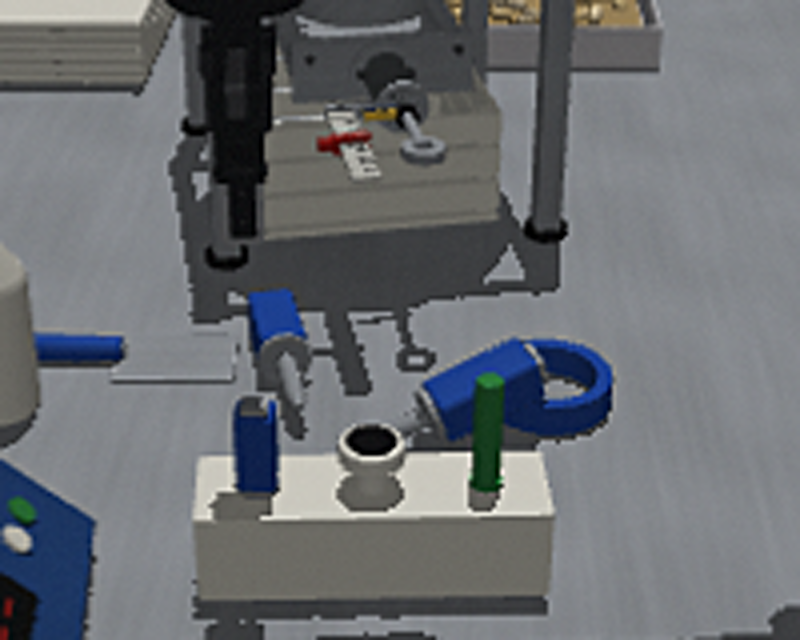

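Call:
{"op": "play_rows", "data": {
  "motion": [
    [[0,0,0],[0,0,0.6]],
    [[0,0,0],[0,0,0]],
    [[0,0,25],[0,0,0]],
    [[0,0,25],[0,0,0]],
    [[0,0,0],[0,0,0]],
    [[0,0,0],[0,0,0]]
  ]
}}

```text
time_s: 3.55
eef_pos: [577.3, 234.5, 149.5]
ee_rot: [-0.001, 0.674, 0.738, -0.001]
force: [-0.0, 1.4, 0.7]
grip_width: 0.703
```

```bash
python3 - <<'E'
from h import *
np.set_printoptions(precision=2,suppress=True)
to((578.2,233.5,74),(-.09,1)); print(pose()[2]["force"])
s=snap("top","t1",(230,140,410,270),4)
E
```

```text
turn [-0.11  0.01  0.06] j6 -1.4636423516450172
turn [  -0.01   -0.17 -179.94] j6 -1.4636423516450172
shift [-1.06  0.8  75.46] world [  0.89  -0.98 -75.46]
[-0.01  1.35  0.69]
```

View pics/t1.png

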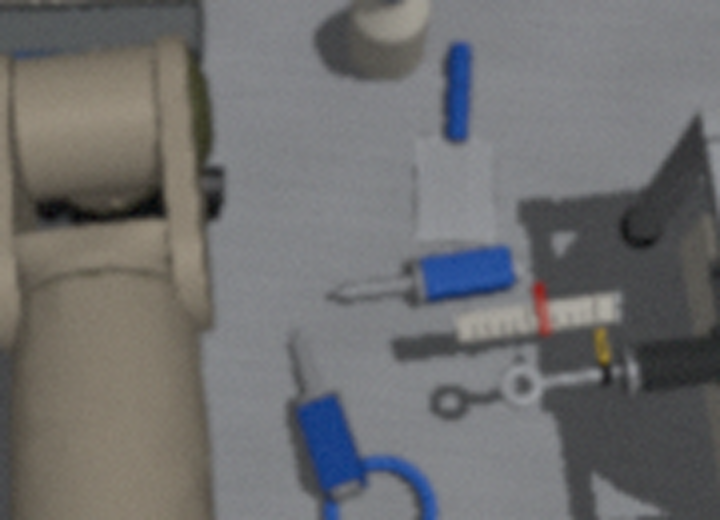

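Call:
{"op": "play_rows", "data": {
  "motion": [
    [[-1,0.8,0],[0,0,0]],
    [[0,0,20],[0,0,0]],
    [[0,0,20],[0,0,0]],
    [[0,0,15],[0,0,0]],
    [[0,0,10],[0,0,0]],
    [[0,0,10.5],[0,0,0]],
    [[0,0,0],[0,0,0]],
    [[0,0,0],[0,0,0]]
  ]
}}

```text
time_s: 4.27
eef_pos: [579.6, 232.9, 74.6]
ee_rot: [0.0, 0.675, 0.738, 0.0]
force: [-0.1, -0.4, -0.6]
grip_width: 0.701
```

Call:
{"op": "play_rows", "data": {
  "motion": [
    [[0,0,0],[0,0,0]],
    [[0,0,0],[0,0,0]],
    [[0,0,0],[0,0,0]],
    [[0,0,0],[0,0,0]],
    [[0,0,0],[0,0,0]],
    [[0,0,0],[0,0,0]],
    [[0,0,0],[0,0,0]],
    [[0,0,0],[0,0,0]]
  ],
  "fingers": 0,
  "squeeze": 25
}}

```text
time_s: 4.93
eef_pos: [579.7, 233.0, 74.9]
ee_rot: [0.0, 0.675, 0.738, 0.001]
force: [-1.1, -0.3, 6.0]
grip_width: 0.264
```

Call:
{"op": "play_rows", "data": {
  "motion": [
    [[0,0,0],[0,0,0]],
    [[0,0,0],[0,0,0]],
    [[0,0,0],[0,0,0]],
    [[0,0,0],[0,0,0]],
    [[0,0,-5],[0,0,0]],
    [[0,0,-15],[0,0,0]],
    [[0,0,-25],[0,0,0]],
    [[0,0,-30],[0,0,0]],
    [[0,0,-30],[0,0,0]],
    [[0,0,-30],[0,0,0]],
    [[0,0,-25],[0,0,0]],
    [[0,0,-15],[0,0,0]],
    [[0,0,0],[0,0,0]],
    [[0,0,0],[0,0,0]]
  ],
  "squeeze": 80
}}

```text
time_s: 6.1
eef_pos: [579.2, 232.8, 248.5]
ee_rot: [-0.0, 0.675, 0.738, -0.0]
force: [-0.8, -0.1, -2.2]
grip_width: 0.225
```

```bash
python3 - <<'E'
from h import *
np.set_printoptions(precision=2,suppress=True)
print(pose()[2]["force"],pose()[2]["grip_width"])
to((487,-52.5,248),(-.2,.98))
s=snap("side","s2",(240,60,440,200),4)
for n in("pull_bar","pull_bar_tip"):print([(d["p"],np.array(d["position"])*[640,400]) for d in ctrl.spot_in("side",n)])
print("expected tip",proj("side",pose()[0]-[0,0,59]))
E
```

```text
[-0.83 -0.13 -2.22] 0.22470139498538125
turn [-0.01  0.   -6.4 ] j6 -1.4656165208920664
turn [  0.     0.02 173.6 ] j6 -1.4656165208920664
shift [-261.08 -147.38    0.53] world [ -92.2  -285.28   -0.53]
[(0.96, array([355.01, 225.32])), (0.72, array([298.88, 181.8 ])), (0.63, array([310.78, 212.48]))]
[(0.77, array([295.49, 181.4 ])), (0.65, array([355.71, 229.2 ])), (0.51, array([308.42, 215.72]))]
expected tip [302.91 204.86]
```

View pics/s2.png

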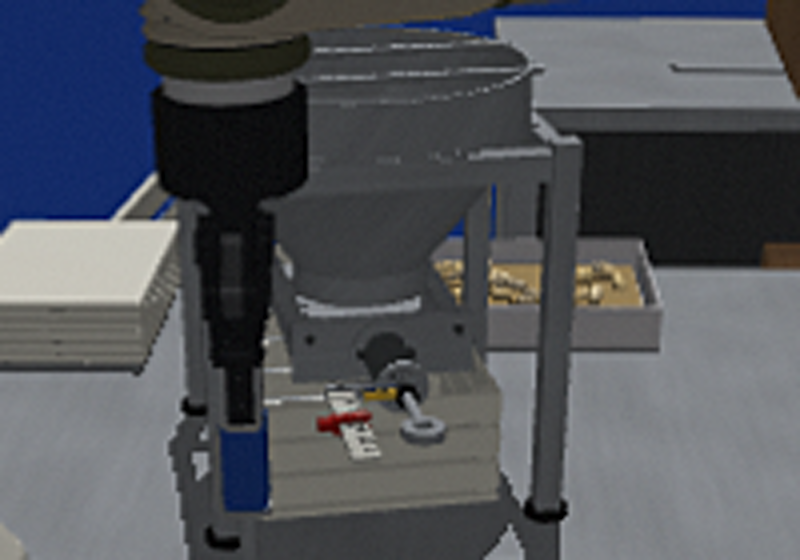

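```bash
python3 - <<'E'
from h import *
np.set_printoptions(precision=1,suppress=True)
im=cv2.imread("pics/raw_s2.png"); crop(im,"s2b",(260,130,360,230),6)
p=pose()[0]
for dz in(0,19,-8,-10,-59): print(dz,(proj("side",p+[0,0,dz])-[260,130])*6)
E
```

```text
0 [251.6 307.7]
19 [249.6 260.2]
-8 [252.4 327.5]
-10 [252.6 332.4]
-59 [257.5 449.2]
```

View pics/s2b.png

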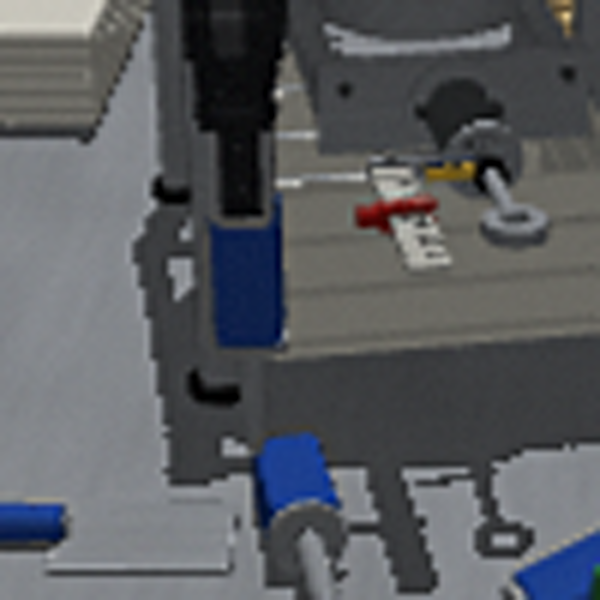

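```bash
python3 - <<'E'
from h import *
np.set_printoptions(precision=1,suppress=True)
print(proj("side",(179.4,493.4,192.5)),proj("side",(579.6,232.6,199.5)))
p=pose()[0]
print([proj("side",p+np.array(d)) for d in((-12,12,-10),(12,12,-10),(-12,12,42),(12,12,42))])
im=cv2.imread("pics/raw_s2.png")[150:230,280:330].astype(float)
out=np.clip((im-30)*1.6,0,255).astype(np.uint8)
im2=cv2.imread("pics/raw_side0.png")[220:300,500:580]
f=lambda a:cv2.resize(a,None,fx=6,fy=6,interpolation=cv2.INTER_CUBIC)
cv2.imwrite("pics/s2c.png",np.hstack([f(out),f(im2)]))
E
```

```text
[529.7 288.8] [302.3 200.4]
[array([307. , 188.1]), array([295.9, 187.8]), array([306.2, 166. ]), array([294.8, 165.8])]
```

View pics/s2c.png

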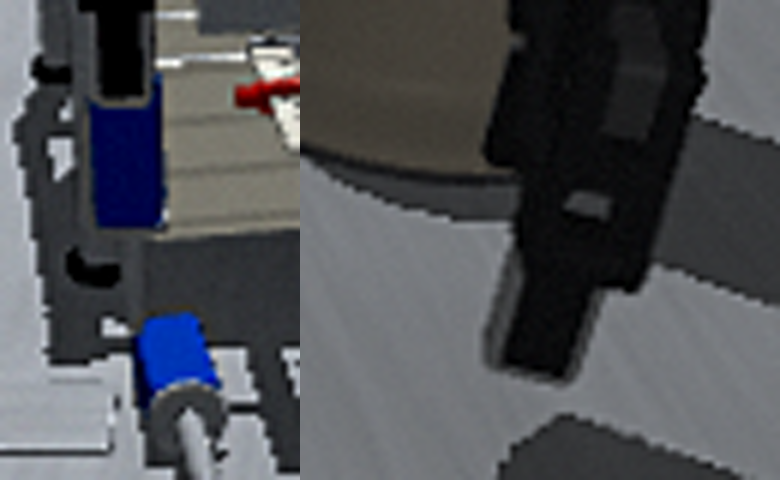

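```bash
python3 - <<'E'
from h import *
np.set_printoptions(precision=1,suppress=True)
print(ctrl.grip_depth, [a for a in dir(ctrl) if a[0]!='_'])
j=np.array([.34,.94,0])
for o in(43,57,-43,-57):
  print(o,[proj("side",np.array((179.4,493.4,192.5+h))+j*o) for h in(0,13,30)])
j=np.array([-.09,.996,0])
for o in(30,44): print(o,[proj("side",np.array((579.6,232.6,199.5+h))+j*o) for h in(0,10,20,30)])
for o in(12,26): print(o,[proj("side",np.array((579.2,232.8,248.5+h))+j*o) for h in(0,10,20,30,40)])
E
```

```text
18.700000000000003 ['PlanningError', 'capture', 'finish_job', 'get_calibration', 'grip_depth', 'sense', 'spot_in']
43 [array([529.5, 306.2]), array([531.7, 299.9]), array([534.5, 291.5])]
57 [array([529.5, 312.3]), array([531.6, 306. ]), array([534.5, 297.5])]
-43 [array([529.7, 273. ]), array([531.6, 267. ]), array([534., 259.])]
-57 [array([529.7, 268.2]), array([531.5, 262.2]), array([533.9, 254.3])]
30 [array([302. , 207.2]), array([301.9, 203.2]), array([301.7, 199.1]), array([301.5, 195. ])]
44 [array([301.9, 210.5]), array([301.7, 206.5]), array([301.5, 202.4]), array([301.3, 198.2])]
12 [array([301.5, 183.2]), array([301.4, 179. ]), array([301.2, 174.8]), array([301. , 170.5]), array([300.8, 166.2])]
26 [array([301.4, 186.3]), array([301.2, 182. ]), array([301. , 177.7]), array([300.8, 173.4]), array([300.7, 169. ])]
```

Call:
{"op": "play_rows", "data": {
  "motion": [
    [[0,0,20],[0,0,0]],
    [[0,0,30],[0,0,0]],
    [[0,0,30],[0,0,0]],
    [[0,0,30],[0,0,0]],
    [[0,0,25],[0,0,0]],
    [[0,0,15],[0,0,0]],
    [[0,0,10],[0,0,0]],
    [[0,0,8],[0,0,0]],
    [[0,0,5],[0,0,0]],
    [[0,0,0],[0,0,0]],
    [[0,0,0],[0,0,0]]
  ]
}}

```text
time_s: 7.17
eef_pos: [579.6, 232.9, 76.6]
ee_rot: [0.0, 0.675, 0.738, 0.0]
force: [0.2, -0.9, -1.0]
grip_width: 0.228
```

Call:
{"op": "play_rows", "data": {
  "motion": [
    [[0,0,0],[0,0,0]],
    [[0,0,0],[0,0,0]],
    [[0,0,0],[0,0,0]],
    [[0,0,0],[0,0,0]],
    [[0,0,0],[0,0,0]],
    [[0,0,5],[0,0,0]],
    [[0,0,5],[0,0,0]],
    [[0,0,0],[0,0,0]],
    [[0,0,0],[0,0,0]]
  ],
  "fingers": 50,
  "squeeze": 25
}}

```text
time_s: 7.92
eef_pos: [579.0, 232.7, 65.4]
ee_rot: [-0.0, 0.675, 0.738, -0.0]
force: [-0.0, 0.5, 0.4]
grip_width: 0.589
```

```bash
python3 - <<'E'
from h import *
np.set_printoptions(precision=1,suppress=True)
s=pose()[2];print(s["force"],s["eef_pos"],s["grip_width"])
snap("side","s3",(270,170,350,270),6)
print([proj("side",np.array((578.5,233.5+o,s["eef_pos"][2]))) for o in(0,25,38)])
E
```

```text
[-0.   0.5  0.4] [579.  232.7  65.4] 0.5888793153279537
[array([304.8, 249.5]), array([303.7, 255.9]), array([303.1, 259.4])]
```

View pics/s3.png

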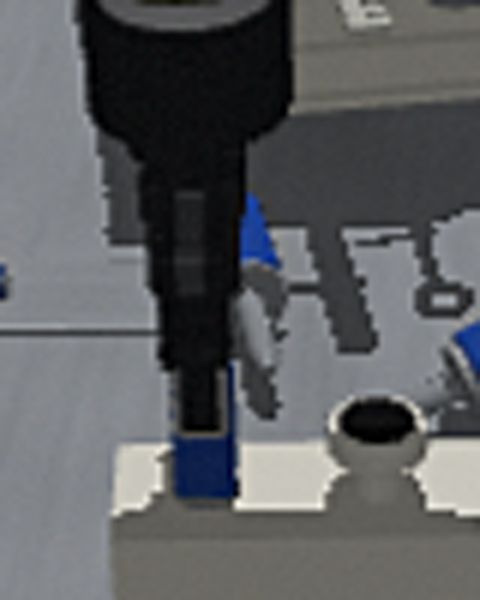

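Call:
{"op": "play_rows", "data": {
  "motion": [
    [[0,0,4],[0,0,0]],
    [[0,0,3],[0,0,0]],
    [[0,0,0],[0,0,0]]
  ]
}}

```text
time_s: 8.22
eef_pos: [578.9, 232.7, 58.2]
ee_rot: [-0.0, 0.675, 0.738, -0.001]
force: [0.7, -0.5, 0.0]
grip_width: 0.588
```

Call:
{"op": "play_rows", "data": {
  "motion": [
    [[0,0,2],[0,0,0]],
    [[0,0,1.5],[0,0,0]],
    [[0,0,0],[0,0,0]]
  ]
}}

```text
time_s: 8.47
eef_pos: [579.1, 232.8, 55.2]
ee_rot: [-0.0, 0.675, 0.738, -0.0]
force: [0.8, 0.4, -0.3]
grip_width: 0.583
```

Call:
{"op": "play_rows", "data": {
  "motion": [
    [[0,0,1.5],[0,0,0]],
    [[0,0,1.5],[0,0,0]],
    [[0,0,0],[0,0,0]]
  ]
}}

```text
time_s: 8.72
eef_pos: [579.1, 232.8, 52.2]
ee_rot: [-0.0, 0.675, 0.738, -0.0]
force: [-0.2, -0.3, -0.6]
grip_width: 0.587
```

Call:
{"op": "play_rows", "data": {
  "motion": [
    [[0,0,1.5],[0,0,0]],
    [[0,0,1],[0,0,0]],
    [[0,0,0],[0,0,0]]
  ]
}}

```text
time_s: 8.97
eef_pos: [579.2, 232.8, 49.7]
ee_rot: [-0.0, 0.675, 0.738, -0.0]
force: [0.5, -0.2, -0.9]
grip_width: 0.586
```

Call:
{"op": "play_rows", "data": {
  "motion": [
    [[0,0,1.5],[0,0,0]],
    [[0,0,1],[0,0,0]],
    [[0,0,0],[0,0,0]]
  ]
}}

```text
time_s: 9.22
eef_pos: [579.2, 232.8, 47.2]
ee_rot: [-0.0, 0.675, 0.738, -0.0]
force: [0.0, -0.3, 0.7]
grip_width: 0.582
```

```bash
python3 - <<'E'
from h import *
np.set_printoptions(precision=1,suppress=True)
im=snap("side","s4")
for r in range(226,258): print(r,[tuple(int(v) for v in im[r,c]) for c in(302,303,305,308)])
for z in(47,60,65,75,85,90):print(z,[proj("side",(579,233+o,z)) for o in(12,25,38)])
E
```

```text
226 [(30, 30, 28), (23, 20, 20), (14, 13, 12), (18, 17, 17)]
227 [(13, 10, 11), (14, 13, 14), (14, 10, 10), (26, 25, 24)]
228 [(16, 14, 13), (15, 12, 12), (16, 15, 14), (67, 64, 64)]
229 [(13, 15, 11), (15, 12, 11), (15, 13, 12), (68, 67, 64)]
230 [(13, 12, 11), (16, 14, 14), (14, 13, 12), (83, 70, 63)]
231 [(18, 18, 16), (14, 13, 11), (15, 14, 13), (46, 19, 9)]
232 [(11, 12, 10), (9, 10, 7), (11, 10, 10), (11, 0, 0)]
233 [(13, 12, 14), (13, 12, 10), (16, 16, 13), (0, 0, 0)]
234 [(13, 12, 12), (17, 16, 16), (13, 12, 10), (3, 0, 0)]
235 [(16, 15, 14), (19, 18, 18), (23, 19, 20), (11, 1, 0)]
236 [(19, 17, 17), (16, 16, 16), (16, 14, 15), (3, 0, 0)]
237 [(13, 15, 14), (17, 16, 14), (14, 13, 12), (33, 6, 0)]
238 [(10, 10, 9), (17, 14, 14), (15, 13, 13), (33, 8, 0)]
239 [(16, 14, 13), (14, 12, 11), (10, 8, 9), (53, 28, 19)]
240 [(12, 12, 10), (14, 14, 14), (13, 9, 10), (58, 33, 22)]
241 [(19, 18, 18), (14, 14, 11), (8, 8, 8), (58, 34, 23)]
242 [(13, 12, 12), (13, 12, 12), (12, 10, 11), (60, 33, 21)]
243 [(13, 8, 10), (17, 15, 13), (12, 9, 9), (59, 32, 21)]
244 [(15, 14, 13), (13, 12, 13),
[... 538 characters left out ...]
8), (60, 59, 59)]
254 [(68, 66, 64), (66, 63, 61), (69, 66, 65), (81, 89, 90)]
255 [(91, 97, 100), (91, 97, 99), (90, 96, 98), (85, 92, 93)]
256 [(91, 97, 97), (90, 97, 99), (86, 93, 94), (89, 95, 96)]
257 [(90, 94, 96), (89, 95, 95), (88, 95, 96), (88, 94, 96)]
47 [array([304.4, 258.7]), array([303.8, 262.1]), array([303.2, 265.5])]
60 [array([304.2, 254.3]), array([303.6, 257.7]), array([303. , 261.1])]
65 [array([304.1, 252.6]), array([303.5, 255.9]), array([302.9, 259.4])]
75 [array([304. , 249.2]), array([303.4, 252.5]), array([302.7, 255.9])]
85 [array([303.8, 245.7]), array([303.2, 249. ]), array([302.6, 252.4])]
90 [array([303.7, 243.9]), array([303.1, 247.2]), array([302.5, 250.6])]
```

Call:
{"op": "play_rows", "data": {
  "motion": [
    [[0,0,1.5],[0,0,0]],
    [[0,0,1.5],[0,0,0]],
    [[0,0,0],[0,0,0]]
  ]
}}

```text
time_s: 9.52
eef_pos: [579.1, 232.8, 44.1]
ee_rot: [-0.0, 0.675, 0.738, -0.0]
force: [0.6, 0.7, 0.1]
grip_width: 0.584
```

Call:
{"op": "play_rows", "data": {
  "motion": [
    [[0,0,0],[0,0,0]],
    [[0,0,0],[0,0,0]],
    [[0,0,0],[0,0,0]],
    [[0,0,0],[0,0,0]],
    [[0,0,0],[0,0,0]],
    [[0,0,0],[0,0,0]],
    [[0,0,0],[0,0,0]]
  ],
  "fingers": 0,
  "squeeze": 25
}}

```text
time_s: 10.1
eef_pos: [579.3, 232.8, 44.6]
ee_rot: [0.0, 0.675, 0.738, 0.0]
force: [0.1, -0.2, 0.6]
grip_width: 0.275
```

```bash
python3 - <<'E'
from h import *
np.set_printoptions(precision=1,suppress=True)
s=pose()[2];print(s["force"],s["eef_pos"],s["grip_width"])
im=snap("side","s5")
for r in range(232,258,1): print(r,[tuple(int(v) for v in im[r,c]) for c in(303,305)])
E
```

```text
[ 0.1 -0.2  0.6] [579.3 232.8  44.6] 0.2754714367502875
232 [(13, 12, 11), (13, 11, 9)]
233 [(16, 14, 13), (14, 12, 11)]
234 [(22, 20, 19), (25, 23, 21)]
235 [(14, 15, 13), (16, 12, 14)]
236 [(15, 11, 11), (16, 15, 13)]
237 [(13, 11, 10), (14, 12, 13)]
238 [(15, 11, 11), (12, 12, 11)]
239 [(12, 10, 9), (11, 10, 7)]
240 [(12, 10, 10), (11, 10, 9)]
241 [(8, 8, 7), (11, 10, 10)]
242 [(17, 14, 15), (12, 11, 10)]
243 [(17, 15, 15), (13, 12, 11)]
244 [(13, 12, 10), (10, 8, 8)]
245 [(14, 12, 10), (11, 6, 6)]
246 [(8, 7, 8), (5, 8, 7)]
247 [(54, 59, 61), (55, 60, 62)]
248 [(76, 43, 29), (77, 42, 29)]
249 [(76, 31, 14), (72, 29, 8)]
250 [(72, 29, 12), (73, 30, 13)]
251 [(76, 32, 14), (74, 28, 9)]
252 [(67, 33, 17), (69, 33, 18)]
253 [(65, 66, 66), (68, 68, 68)]
254 [(68, 66, 64), (73, 71, 71)]
255 [(92, 98, 99), (91, 97, 98)]
256 [(89, 95, 97), (90, 96, 97)]
257 [(89, 95, 97), (89, 95, 96)]
```

Call:
{"op": "play_rows", "data": {
  "motion": [
    [[0,0,0],[0,0,0]],
    [[0,0,0],[0,0,0]],
    [[0,0,0],[0,0,0]],
    [[0,0,0],[0,0,0]],
    [[0,0,-5],[0,0,0]],
    [[0,0,-15],[0,0,0]],
    [[0,0,-25],[0,0,0]],
    [[0,0,-30],[0,0,0]],
    [[0,0,-30],[0,0,0]],
    [[0,0,-30],[0,0,0]],
    [[0,0,-25],[0,0,0]],
    [[0,0,-10],[0,0,0]],
    [[0,0,0],[0,0,0]],
    [[0,0,0],[0,0,0]]
  ],
  "squeeze": 90
}}

```text
time_s: 11.32
eef_pos: [578.8, 232.7, 213.0]
ee_rot: [-0.001, 0.675, 0.738, -0.001]
force: [-0.6, -0.4, -1.6]
grip_width: 0.263
```

```bash
python3 - <<'E'
from h import *
np.set_printoptions(precision=2,suppress=True)
s=pose()[2];print(s["force"],s["eef_pos"],s["grip_width"])
to((445,150,215),(-.2,.98)); to((487,-20,215),(-.2,.98)); to((487,-52.5,215),(-.2,.98))
E
```

```text
[-0.63 -0.43 -1.64] [578.84 232.7  213.03] 0.26291551949189795
turn [-0.11  0.01 -6.4 ] j6 -1.4655987246799054
turn [  0.01   0.17 173.6 ] j6 -1.4655987246799054
shift [ -54.27 -147.68   -1.97] world [-133.84  -82.7     1.97]
turn [-0.11  0.01 -6.4 ] j6 -1.4655987246799054
turn [  0.01   0.17 173.6 ] j6 -1.4655987246799054
shift [-229.24 -140.52   -1.97] world [ -91.84 -252.7     1.97]
turn [-0.11  0.01 -6.4 ] j6 -1.4655987246799054
turn [  0.01   0.17 173.6 ] j6 -1.4655987246799054
shift [-261.08 -147.02   -1.97] world [ -91.84 -285.2     1.97]
```

Call:
{"op": "play_rows", "data": {
  "motion": [
    [[0,0,-2],[0,0,-6.4]],
    [[-10,-6,0],[0,0,0]],
    [[-20,-12,0],[0,0,0]],
    [[-28,-17,0],[0,0,0]],
    [[-28,-17,0],[0,0,0]],
    [[-28,-17,0],[0,0,0]],
    [[-28,-17,0],[0,0,0]],
    [[-28,-18,0],[0,0,0]],
    [[-28,-18,0],[0,0,0]],
    [[-20,-12,0],[0,0,0]],
    [[-11,-6.5,0],[0,0,0]],
    [[0,0,0],[0,0,0]],
    [[0,0,0],[0,0,0]],
    [[0,0,0],[0,0,0]]
  ]
}}

```text
time_s: 12.48
eef_pos: [487.2, -18.9, 215.4]
ee_rot: [-0.001, 0.632, 0.775, -0.0]
force: [0.3, -0.1, -0.8]
grip_width: 0.267
```

```bash
python3 - <<'E'
from h import *
np.set_printoptions(precision=1,suppress=True)
s=pose()[2];print(s["force"],s["eef_pos"],s["grip_width"])
a=snap("side","s6");b=snap("top","t6")
f=lambda im,x0,y0,w,h,k:cv2.resize(im[y0:y0+h,x0:x0+w],(w*k,h*k),interpolation=cv2.INTER_CUBIC)
cv2.imwrite("pics/c6.png",np.hstack([f(a,310,110,66,100,6),f(b,330,190,66,100,6)]))
p=s["eef_pos"]
for dz in(-29.6,19.4,71):print(dz,proj("side",p+[0,0,dz]),proj("top",p+[0,0,dz]))
print("eye exp",proj("side",(487,-52.5,155)))
E
```

```text
[ 0.3 -0.1 -0.8] [487.2 -18.9 215.4] 0.2670708822276132
-29.6 [346.  160.7] [349.9 233.3]
19.4 [346.3 144.1] [351.2 230.7]
71 [346.6 125.8] [352.7 227.8]
eye exp [346.1 165.8]
```

View pics/c6.png

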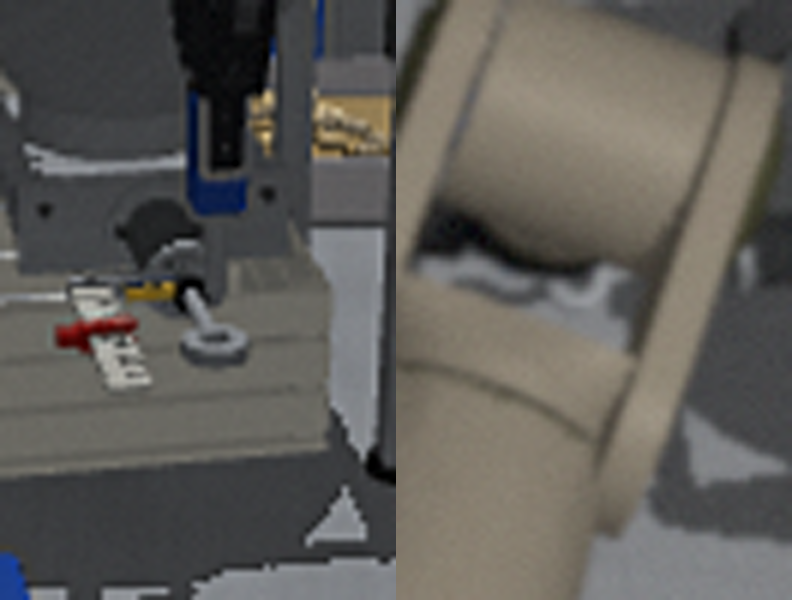

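```bash
python3 - <<'E'
from h import *
np.set_printoptions(precision=2,suppress=True)
to((487.6,-53.2,187.6),(-.2,.98))
E
```

```text
turn [-0.05 -0.04  0.07] j6 -2.0526947184592887
turn [   0.06   -0.08 -179.93] j6 -2.0526947184592887
shift [-33.76  -6.69  28.27] world [  0.2  -34.41 -28.27]
```

Call:
{"op": "play_rows", "data": {
  "motion": [
    [[-10,-2,0],[0,0,0]],
    [[-14,-2.7,0],[0,0,0]],
    [[-9.8,-2,0],[0,0,0]],
    [[0,0,0],[0,0,0]],
    [[0,0,10],[0,0,0]],
    [[0,0,12],[0,0,0]],
    [[0,0,6],[0,0,0]],
    [[0,0,0],[0,0,0]],
    [[0,0,0],[0,0,0]]
  ]
}}

```text
time_s: 13.33
eef_pos: [487.5, -53.7, 188.3]
ee_rot: [-0.0, 0.632, 0.775, -0.0]
force: [-0.7, -1.0, -0.6]
grip_width: 0.271
```

```bash
python3 - <<'E'
from h import *
np.set_printoptions(precision=1,suppress=True)
s=pose()[2];print(s["force"],s["eef_pos"],s["grip_width"]); to((487.6,-53.2,187.6))
a=snap("side","s7")
p=s["eef_pos"]; print("tip",proj("side",p-[0,0,29.6]),"5mm up",proj("side",p-[0,0,21]))
# brightness of rows around tip/eye
g=a.mean(2).astype(int)
print("cols",list(range(336,357)))
for r in range(144,176): print(r,g[r,336:357])
E
```

```text
[-0.7 -1.  -0.6] [487.5 -53.7 188.3] 0.27059940075378935
shift [0.5 0.2 0.7] world [ 0.1  0.5 -0.7]
tip [346.  164.4] 5mm up [346.  161.7]
cols [336, 337, 338, 339, 340, 341, 342, 343, 344, 345, 346, 347, 348, 349, 350, 351, 352, 353, 354, 355, 356]
144 [33 33 34 34 55 40 29 45 69 66 66 62 62 60 45 67 68 66 63 66 68]
145 [33 34 35 32 37 40 31 39 45 44 45 41 41 39 32 67 68 68 67 69 66]
146 [39 37 36 35 34 34 31 37 39 38 35 38 36 39 34 70 70 71 67 70 66]
147 [36 37 37 35 35 28 30 39 39 36 37 39 38 34 37 67 68 68 67 66 68]
148 [35 34 34 34 31 52 36 38 40 37 39 37 40 37 37 68 67 66 69 66 66]
149 [36 33 31 27 24 53 45 35 34 36 33 34 37 39 46 66 66 65 66 67 68]
150 [ 31  39  36 133 144 107  67  55  66  64  66  66  67  62  62  66  68  66
  66  66  64]
151 [ 39 127 104  89  85  74  67  63  66  69  67  69  67  63  65  66  65  66
  66  67  66]
152 [86 84 76 60 56 56 67 64 63 65 69 66 65 64 63 63 71 69 67 72 71]
153 [77 57 45 64 59 65 61 67 61 67 67 68 82 83 80 90 84 80 83 86 88]
154 [ 70  51  40  67  58  69  69  71  64  67  67  69 101 107  85  88  88  84
  81  85  89]
155 [ 74  70  72  53  54 
[... 1185 characters left out ...]
6  61  64  66  67  67  67  64  61  64  83 102 103
 103 102 104]
169 [101 101 105 107  78  58  61  67  64  66  68  65  63  61  51  84 102 104
 104 102 104]
170 [104 104 104 104 105  81  59  61  62  62  63  61  59  54  67 100 103 104
 102 103 104]
171 [103 104 103 102 104 104 102  91  91  80  77  88 103 105 103 104 105 103
 103 103 104]
172 [101 102 102 104 103 103 104 104 104 104 102 103 106 103 105 104 103 104
 102 102 101]
173 [105 104 103 104 103 104 104 103 104 105 104 104 104 102 105 103 103 105
 102 104 103]
174 [102 103 103 105 104 102 104 105 105 105 104 105 105 102 101 100  97  99
  99  96  93]
175 [103 102 102 100  99  98  99  95  94  93  91  92  92  89  92  91  91  90
  90  91  92]
```

Call:
{"op": "play_rows", "data": {
  "motion": [
    [[0.3,0.5,1],[0,0,0]],
    [[0,0,2],[0,0,0]],
    [[0,0,2],[0,0,0]],
    [[0,0,2],[0,0,0]],
    [[0,0,0],[0,0,0]]
  ]
}}

```text
time_s: 13.8
eef_pos: [487.8, -53.7, 181.1]
ee_rot: [-0.0, 0.632, 0.775, -0.0]
force: [-0.7, 0.3, -1.6]
grip_width: 0.264
```

Call:
{"op": "play_rows", "data": {
  "motion": [
    [[0,0,2],[0,0,0]],
    [[0,0,2],[0,0,0]],
    [[0,0,2],[0,0,0]],
    [[0,0,2],[0,0,0]],
    [[0,0,0],[0,0,0]]
  ]
}}

```text
time_s: 14.22
eef_pos: [487.8, -53.6, 173.0]
ee_rot: [-0.0, 0.632, 0.775, -0.0]
force: [0.1, -0.5, -1.7]
grip_width: 0.264
```

Call:
{"op": "play_rows", "data": {
  "motion": [
    [[0,0,3],[0,0,0]],
    [[0,0,3],[0,0,0]],
    [[0,0,3],[0,0,0]],
    [[0,0,3],[0,0,0]],
    [[0,0,3],[0,0,0]],
    [[0,0,0],[0,0,0]]
  ]
}}

```text
time_s: 14.72
eef_pos: [487.7, -53.6, 157.8]
ee_rot: [-0.001, 0.632, 0.775, -0.0]
force: [-0.6, -0.1, -1.6]
grip_width: 0.268
```

Call:
{"op": "play_rows", "data": {
  "motion": [
    [[0,0,3],[0,0,0]],
    [[0,0,3],[0,0,0]],
    [[0,0,3],[0,0,0]],
    [[0,0,2],[0,0,0]],
    [[0,0,1.5],[0,0,0]],
    [[0,0,0],[0,0,0]],
    [[0,0,0],[0,0,0]]
  ]
}}

```text
time_s: 15.3
eef_pos: [488.0, -53.7, 146.0]
ee_rot: [0.0, 0.632, 0.775, -0.0]
force: [0.2, 0.5, -2.6]
grip_width: 0.264
```

```bash
python3 - <<'E'
from h import *
np.set_printoptions(precision=1,suppress=True)
s=pose()[2];print(s["force"],s["eef_pos"],s["grip_width"])
a=snap("side","s8"); g=a.mean(2).astype(int)
p=s["eef_pos"]; print("tip",proj("side",p-[0,0,29.6]),"flange",proj("side",p+[0,0,15.4]))
for r in range(152,186): print(r,''.join("%4d"%v for v in g[r,338:354]))
E
```

```text
[ 0.2  0.5 -2.6] [488.  -53.7 146. ] 0.2643019259650006
tip [345.6 177.6] flange [345.8 163.5]
152   77  62  65  34  25  78  47  17  11  12  10  18  70  69  70  70
153   45  67  65  35  27  76  49  16  13  12  10  20  75  93  85  81
154   41  69  60  33  25  75  50  18  11   9   9  18  74  96  88  83
155   71  56  58  32  25  78  35  12  11  12  10  17  73  86  94  83
156   58  39  21  29  30  75  45  11   7   6   2  16  74  83  89  87
157  103  34   0  28  33  77  56  36  32  53  53  50  62  83  83  89
158   87  23   8  27  35  59  75  75  67  65  67  57  52  87  87  89
159   60   9  58  39  37  40  46  48  44  44  43  37  52 102 101 103
160   62   9  31  32  38  38  38  38  37  36  37  34  54 103 106 106
161   72  51   8  43  40  40  38  39  37  39  39  34  80 106 107 103
162   67  66  60  47  36  36  39  40  40  38  34  32  77 106 107 102
163   94  94  86  65  39  34  35  35  34  39  39  39  73 105 106 103
164  105 107 110  67  63  65  67  65  69  68  65  59  97 104 104 104
165  103 108  93  61  61  64  68  72  69  68  64  53 128 111 103 106
166  106 110  77  61  60  57  65  70  6
[... 640 characters left out ...]
92  91  90
176   91  93  91  92  92  91  66  63  63  94  96  97  96  99 101  99
177   96 100 100 103 105 106  82  63  83 102 105 103 104 105 102 104
178  102 104 104 105 102 105 106  92 102 105 103 103 104 108 105 103
179  104 104 102 103 103 104 106 102 102 104 106 103 102 101 103 103
180  106 104 103 105 102 104 103 104 104 104 104 103 105 103 102 106
181  103 104 102 103 101 103 104 105 101 103 107 103 104 103 104 103
182  104 104 103 106 104 105 105 104 104 105 105 103 104 105 101 103
183  104 105 104 104  99  98  99 100  94  94  95  94  91  93  91  94
184   91  91  94  94  90  92  93  92  92  89  95  95  97  97  98  96
185   97  99  97 100 101 103 108 105 106 106 107 107 110 110 108 111
```

Call:
{"op": "play_rows", "data": {
  "motion": [
    [[0,0,2],[0,0,0]],
    [[0,0,1.5],[0,0,0]],
    [[0,0,0],[0,0,0]],
    [[0,0,0],[0,0,0]]
  ]
}}

```text
time_s: 15.68
eef_pos: [488.0, -53.7, 142.4]
ee_rot: [-0.0, 0.632, 0.775, -0.0]
force: [0.1, -0.5, -1.4]
grip_width: 0.264
```

Call:
{"op": "play_rows", "data": {
  "motion": [
    [[1,0,0],[0,0,0]],
    [[2,0,0],[0,0,0]],
    [[3,0,0],[0,0,0]],
    [[3,0,0],[0,0,0]],
    [[2,0,0],[0,0,0]],
    [[1,0,0],[0,0,0]],
    [[0,0,0],[0,0,0]],
    [[0,0,0],[0,0,0]]
  ]
}}

```text
time_s: 16.35
eef_pos: [485.6, -42.2, 142.6]
ee_rot: [0.0, 0.632, 0.775, -0.0]
force: [-0.2, -5.2, -1.6]
grip_width: 0.262
```

```bash
cat >> h.py <<'E'
def cen(im,kind,box):
    x0,y0,x1,y1=box; c=im[y0:y1,x0:x1].astype(float); b,g,r=c[...,0],c[...,1],c[...,2]
    w=np.clip(r-g-40,0,None) if kind=="r" else np.clip(np.minimum(r,g)-b-25,0,None)*(abs(r-g)<70)
    if w.sum()<1: return None
    n,l,st,_=cv2.connectedComponentsWithStats((w>0).astype(np.uint8)); 
    if n<2: return None
    k=1+np.argmax([w[l==i].sum() for i in range(1,n)]); w=w*(l==k)
    Y,X=np.mgrid[y0:y1,x0:x1]; W=w.sum(); return np.array([(w*X).sum()/W,(w*Y).sum()/W]),st[k]+np.array([x0,y0,0,0,0]),
E
python3 - <<'E'
from h import *
np.set_printoptions(precision=2,suppress=True)
s=pose()[2];print(s["force"],s["eef_pos"],s["wrist_torque"],s["grip_width"])
snap("side","s9");snap("top","t9")
B={"side":(305,145,350,180),"top":(335,200,400,245)}
for n,f in(("side","side0"),("side","s8"),("side","s9"),("top","top0"),("top","t1"),("top","t9")):
    im=cv2.imread(f"pics/raw_{f}.png")
    for k in"ry":
        c=cen(im,k,B[n])
        if c: print(f,k,c[0],c[1],atz(n,c[0],156))
E
```

```text
[-0.17 -5.2  -1.6 ] [485.63 -42.22 142.56] [-0.99  0.05  0.06] 0.2623084073843279
side0 r [324.35 164.46] [319 163  14   6  38] [549.88 -56.91 156.  ]
side0 y [334.78 158.21] [331 157   8   3  19] [ 521.7  -102.98  156.  ]
s8 r [324.36 164.51] [319 163  14   6  40] [549.84 -56.56 156.  ]
s8 y [334.77 158.21] [331 157   8   3  19] [ 521.72 -102.97  156.  ]
s9 r [324.35 164.51] [319 163  14   6  40] [549.85 -56.57 156.  ]
s9 y [334.97 159.24] [331 158   9   4  23] [520.81 -95.4  156.  ]
top0 r [364.89 215.91] [363 211   5  13  38] [546.77 -61.16 156.  ]
top0 y [380.01 226.28] [379 222   4   9  26] [ 519.7  -107.44  156.  ]
t1 r [364.9  215.89] [363 211   5  13  40] [546.82 -61.2  156.  ]
t1 y [380.04 226.3 ] [379 222   4   9  27] [ 519.66 -107.55  156.  ]
```

Call:
{"op": "play_rows", "data": {
  "motion": [
    [[1.5,0,0],[0,0,0]],
    [[2.5,0,0],[0,0,0]],
    [[3,0,0],[0,0,0]],
    [[3,0,0],[0,0,0]],
    [[3,0,0],[0,0,0]],
    [[3,0,0],[0,0,0]],
    [[3,0,0],[0,0,0]],
    [[2,0,0],[0,0,0]],
    [[1,0,0],[0,0,0]],
    [[0,0,0],[0,0,0]],
    [[0,0,0],[0,0,0]],
    [[0,0,0],[0,0,0]]
  ]
}}

```text
time_s: 17.45
eef_pos: [481.0, -21.2, 142.6]
ee_rot: [0.0, 0.632, 0.775, -0.001]
force: [-1.1, -8.5, -1.2]
grip_width: 0.266
```

```bash
python3 - <<'E'
from h import *
np.set_printoptions(precision=2,suppress=True)
s=pose()[2];print(s["force"],s["eef_pos"],s["wrist_torque"],s["grip_width"])
snap("side","s10");snap("top","t10")
B={"side":(305,145,350,180),"top":(335,200,400,245)}
for n,f in(("side","s10"),("top","t10")):
    im=cv2.imread(f"pics/raw_{f}.png")
    for k in"ry":
        c=cen(im,k,B[n])
        if c: print(f,k,c[0],c[1],atz(n,c[0],156))
# scale bar: PCA of whitish pixels mapped to world z=155
im=(cv2.imread("pics/raw_top0.png").astype(float)+cv2.imread("pics/raw_t1.png"))/2
g=im.mean(2)[212:229,342:388]
print(g.astype(int))
# rod + eye centre: rows of bright rod per column
g2=im.mean(2)[226:242,352:392]; print(g2.astype(int))
E
```

```text
[-1.14 -8.48 -1.2 ] [481.01 -21.19 142.55] [-1.61  0.3   0.04] 0.26624905638611873
s10 r [324.38 164.49] [319 163  14   6  40] [549.77 -56.69 156.  ]
s10 y [336.5  162.17] [333 161   8   3  21] [515.46 -74.41 156.  ]
[[103 100 102 103 103  97  95  94  93  91  94  93  98  97 103 111 123 126
  129 125 104  83  70  69  70  67  70  72  69  68  69  70  74  71  72  73
   76  78  79  81  83  87  89  81  74  72]
 [ 94  91  92  93  92  94  96  97  99  98 101 107 114 117 118 121 125 128
  129 125 110  87  75  72  70  70  71  72  75  75  79  81  86  89  91  92
   97 109 113 115 120 118 117  95  75  71]
 [ 96  99  99 102 104 108 112 114 116 117 120 121 124 125 126 127 127 129
  128 127 119  95  84  81  80  86  88  95  96 102 108 114 122 128 137 136
  131 139 146 149 147 135 131 103  78  69]
 [115 117 117 117 117 121 124 125 125 127 126 127 129 131 130 130 131 133
  132 132 125 104  91  98 105 118 132 141 143 144 147 150 153 155 159 156
  141 150 163 164 157 141 127 100  77  73]
 [127 127 126 126 123 126 129 130 131 131 133 134 135 134 138 139 142 146
  143 137 133 110  97 107 123 141 156 159 161
[... 4337 characters left out ...]
  60  60  77
   90  74  57  49]
 [ 85  79  79 103 127 137 132 117 109 117 133 150 144 114  82  75  74  73
   73  71  69  68  72  68  68  66  71  71  68  69  68  69  69  64  62  73
   79  70  65  61]
 [ 75  80  83  96 116 135 141 138 138 141 149 148 131  99  78  73  72  72
   72  72  73  71  72  69  70  68  70  71  69  69  69  67  70  68  67  69
   73  68  68  68]
 [ 90 103 111 112 115 124 132 143 146 149 143 136 123  96  77  72  72  72
   72  71  68  73  72  69  72  72  70  71  70  69  73  70  69  67  67  67
   70  70  71  71]
 [119 126 130 129 123 119 121 124 129 131 131 129 120  98  78  73  69  71
   72  72  70  70  70  70  72  71  71  71  70  70  69  69  71  71  69  67
   70  69  70  69]]
```

Call:
{"op": "play_rows", "data": {
  "motion": [
    [[1,0,0],[0,0,0]],
    [[2,0,0],[0,0,0]],
    [[2.5,0,0],[0,0,0]],
    [[2,0,0],[0,0,0]],
    [[1,0,0],[0,0,0]],
    [[0,0,0],[0,0,0]],
    [[0,0,0],[0,0,0]],
    [[0,0,0],[0,0,0]]
  ]
}}

```text
time_s: 18.22
eef_pos: [479.2, -13.1, 142.5]
ee_rot: [0.0, 0.632, 0.775, -0.001]
force: [-2.7, -8.4, -0.8]
grip_width: 0.266
```

```bash
python3 - <<'E'
from h import *
np.set_printoptions(precision=2,suppress=True)
s=pose()[2];print(s["force"],s["eef_pos"],s["wrist_torque"],s["grip_width"])
ims=[snap("side","s11_%d"%i) for i in range(3)]; snap("top","t11")
for im in ims:
    for k in"ry":
        c=cen(im,k,(305,145,350,180)); print(k,c[0],c[1],atz("side",c[0],156))
for nm in("index","mark"):
    print(nm,[(round(d["p"],2),np.array(d["position"])*[640,400]) for d in ctrl.spot_in("side",nm)[:2]])
im=np.mean(ims,0)
print("cols 316..345  R / G / B")
for r in range(160,172): print(r,' '.join("%d/%d/%d"%tuple(im[r,c][::-1]) for c in range(318,344)))
cv2.imwrite("pics/z11.png",cv2.resize(im[135:195,300:365].astype(np.uint8),None,fx=10,fy=10,interpolation=cv2.INTER_NEAREST))
E
```

```text
[-2.72 -8.44 -0.77] [479.22 -13.08 142.55] [-1.85  0.4   0.04] 0.26562783026992404
r [324.35 164.49] [319 163  14   6  41] [549.87 -56.72 156.  ]
y [336.88 163.29] [333 162   9   4  23] [514.05 -66.49 156.  ]
r [324.33 164.5 ] [319 163  14   6  40] [549.92 -56.65 156.  ]
y [336.86 163.28] [333 162   9   4  23] [514.1  -66.54 156.  ]
r [324.31 164.52] [319 163  14   6  39] [549.97 -56.48 156.  ]
y [336.89 163.27] [333 162   9   3  22] [514.03 -66.6  156.  ]
index [(0.66, array([339.58, 159.8 ]))]
mark [(0.72, array([332.48, 259.6 ])), (0.51, array([323.33, 162.68]))]
cols 316..345  R / G / B
160 104/103/98 105/104/99 107/106/101 88/86/83 127/126/120 170/170/162 172/170/164 172/170/165 130/128/125 78/78/75 119/119/114 132/131/126 98/98/92 96/95/88 99/97/91 102/101/93 87/88/85 69/71/73 68/69/74 50/52/54 57/61/62 48/50/54 45/47/50 103/105/109 147/151/154 118/125/134
161 95/93/86 94/93/86 94/93/85 96/94/89 82/82/77 171/171/165 179/179/173 178/179/171 175/176/167 172/173/166 181/183/177 143/148/141 106/110/104 104/107/100 108/109/103 111/110/104 113/113/107 91/92/94 67/71/78 63/67/75 61/66
[... 2069 characters left out ...]
/133/127 107/105/99 101/101/94 105/104/97 106/104/98 106/105/99 106/105/98 107/106/98 107/106/98 111/109/102 108/107/96
170 98/97/92 98/97/91 102/102/95 104/103/96 103/104/97 107/107/100 105/105/99 99/98/92 117/117/111 164/163/157 170/169/162 168/165/159 81/80/78 110/109/104 119/119/114 95/95/90 99/99/93 106/104/97 106/105/98 108/106/100 107/105/99 106/105/98 107/106/100 109/108/100 113/112/104 79/80/76
171 106/105/98 106/104/98 108/107/100 108/105/98 106/105/99 107/106/99 107/106/100 105/104/97 81/81/76 162/162/155 169/168/161 170/168/162 164/162/157 170/169/162 172/170/164 174/173/166 116/114/107 103/102/95 105/103/97 106/104/98 106/106/98 108/106/99 107/106/98 107/106/99 98/97/91 58/60/60
```

View pics/z11.png

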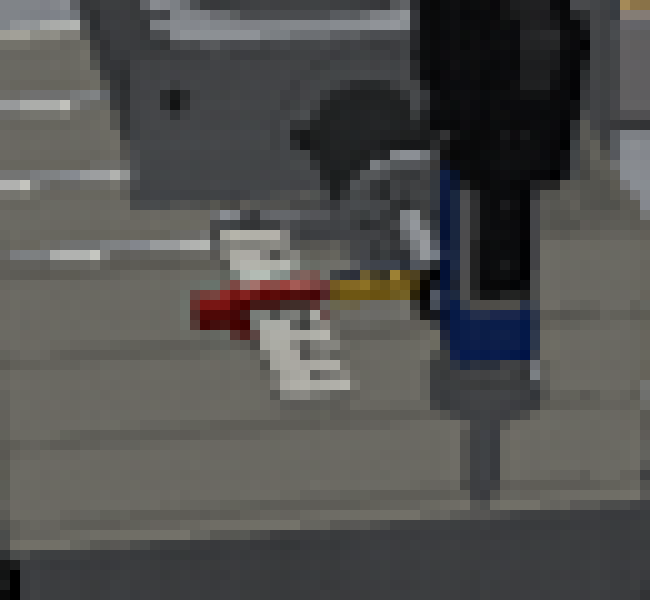

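```bash
python3 - <<'E'
from h import *
np.set_printoptions(precision=2,suppress=True)
s_,c_=.206,.9785; Y=np.array([-s_,c_,0]);X=np.array([c_,s_,0])
ys=np.array([514.07,-66.53,156])
for d in(0,26,32,40): 
    print("line x+%d"%d,proj("side",ys+X*d))
im0=cv2.imread("pics/raw_top0.png");im1=cv2.imread("pics/raw_t1.png")
o=[]
for im in(im0,im1):
  r=cen(im,"r",(335,200,400,245))[0];y=cen(im,"y",(335,200,400,245))[0]
  for zc in(154,156,158,160,162):
    R=atz("top",r,zc);I=atz("top",y,156); print(zc,"opening",(R-I)@Y,"lat",(R-I)@X, "side px of clip at shut-based",proj("side",R))
# expected shape: model polygon side of clip top face for opening 40 relative to current index
for zc in(156,160):
  for op in(0,3):
    q=ys+Y*op; q[2]=zc
    print(zc,op,[proj("side",q+X*a+Y*b) for a in(20,44) for b in(-4,0,4)])
a=np.mean([cv2.imread(f"pics/raw_s11_{i}.png").astype(float) for i in range(3)],0)
# top-face (bright red) vertical profile per column
for col in range(319,332):
    p=(a[160:171,col,2]-a[160:171,col,1]); print(col,p.astype(int), a[160:171,col,2].astype(int))
E
```

```text
line x+0 [336.87 163.28]
line x+26 [328.02 163.91]
line x+32 [325.97 164.05]
line x+40 [323.23 164.24]
154 opening 39.44057311061362 lat 36.35589735399662 side px of clip at shut-based [325.4  164.47]
156 opening 39.704696422854525 lat 36.017225050768005 side px of clip at shut-based [325.52 163.87]
158 opening 39.96881973509547 lat 35.67855274753929 side px of clip at shut-based [325.64 163.27]
160 opening 40.232943047336384 lat 35.33988044431057 side px of clip at shut-based [325.76 162.66]
162 opening 40.4970663595773 lat 35.00120814108197 side px of clip at shut-based [325.89 162.06]
154 opening 39.49499992238063 lat 36.46164685303725 side px of clip at shut-based [325.38 164.46]
156 opening 39.759199937853396 lat 36.12291383950231 side px of clip at shut-based [325.5  163.86]
158 opening 40.02339995332613 lat 35.78418082596749 side px of clip at shut-based [325.63 163.26]
160 opening 40.28759996879889 lat 35.44544781243255 side px of clip at shut-based [325.75 162.66]
162 opening 40.55179998427164 lat 35.106714798897606 side px of clip at shut-based [325.87 162.05]
156 0 [array(
[... 1074 characters left out ...]
24 [ 1  0 -7 24 98 72 37 60 44  1  0] [172 179 171 146 132  73  61  60  76  91 105]
325 [ 2 -1 -8 49 81 41 -6 -3 21  2  1] [172 178 178 163 103  67 119 113  91  73  99]
326 [  1  -1 -10  70  85  40  -4  -3   0   0   0] [130 175 180 143  91  65 124 169 167 164 117]
327 [ 0  0 -9 58 80 40 -1 -1  0  0  1] [ 78 172 142 136  92  65  76 169 173 171 164]
328 [  0  -1 -11  86  75  20  -2   0   0   0   1] [119 181 132 153  82  64 115 173 173 171 170]
329 [ 0 -4 19 73 64 18 -2 -1  1  1  2] [132 143 118 165  80  64 123  95 168 134 168]
330 [ 0 -4 28 68 64 18 -2 -1  0  0  0] [ 98 106 128 148  76  65  80  63 169  90  81]
331 [ 1 -3 31 55 64 36 -2 -1  0  0  0] [ 96 104 117 125  69  89 168 125 175 123 110]
```

Call:
{"op": "play_rows", "data": {
  "motion": [
    [[1,0,0],[0,0,0]],
    [[1.3,0,0],[0,0,0]],
    [[0.5,0,0],[0,0,0]],
    [[0,0,0],[0,0,0]],
    [[0,0,0],[0,0,0]],
    [[0,0,0],[0,0,0]],
    [[0,0,0],[0,0,0]],
    [[0,0,0],[0,0,0]]
  ]
}}

```text
time_s: 19.18
eef_pos: [478.6, -10.4, 142.6]
ee_rot: [0.0, 0.632, 0.775, -0.001]
force: [-2.3, -9.4, -1.2]
grip_width: 0.265
```

```bash
python3 - <<'E'
from h import *
np.set_printoptions(precision=2,suppress=True)
Y=np.array([-.206,.9785,0]); I0=np.array([521.7,-102.97,156])
ims=[snap("side","s12_%d"%i) for i in range(4)]
s=pose()[2];print(s["force"],s["eef_pos"],s["wrist_torque"],s["grip_width"])
for im in ims:
    y=atz("side",cen(im,"y",(305,145,350,180))[0],156); print(y,"opening",(y-I0)@Y, "red",cen(im,"r",(305,145,350,180))[0])
g=np.mean(ims,0).mean(2).astype(int); p=s["eef_pos"]
print("tip",proj("side",p-[0,0,29.6]))
for r in range(164,188): print(r,''.join("%4d"%v for v in g[r,338:358]))
E
```

```text
[-1.85 -9.24 -1.23] [478.63 -10.4  142.55] [-1.89  0.39 -0.02] 0.2698569182965482
[512.59 -64.38 156.  ] opening 39.63686418863642 red [324.33 164.51]
[512.56 -64.44 156.  ] opening 39.58537873836804 red [324.33 164.51]
[512.56 -64.38 156.  ] opening 39.64247305610938 red [324.34 164.51]
[512.65 -64.37 156.  ] opening 39.63495155478448 red [324.3  164.52]
tip [348.6  185.59]
164   77  74  78  46   9 112  51  24  74  43  10   2   3   5   0  62 107 106 104 104
165   91  94  99  55   9 100  47  29  75  76  56  71  76  74  70  69 107 108 100  99
166  105 106 110  81  12  32  29  32  51  68  58  61  61  59  51  45  88  87  83  85
167   96  94  95  96  67  38  26  33  39  42  40  40  40  40  36  40  94  98  96  96
168   91  93  95  97  98 103  42  32  38  38  38  38  38  38  36  41 104 107 103 104
169  102 104 103 104 108 114  62  37  38  39  39  39  38  37  35  41 104 107 104 103
170  104 103 104 104 107 104  68  39  37  38  38  38  37  37  36  41 104 106 104 104
171  103 103 104 104 108  77  63  47  39  38  36  42  44  41  39  66  92 103 104 103
172  102 103 103 104 110  67  57  62  68  
[... 617 characters left out ...]
 103 104 104 103 103
180  103 103 103 104 104 103 104 105  94  65  66  63  88 104 104 103 103 103 102 103
181  105 103 103 103 104 104 103 106  95  67  67  61  88 105 104 104 104 103 104 104
182  103 103 104 104 104 105 105 106  94  66  66  62  87 105 103 102 102  98  98 100
183  104 104 104 101  99  98  99 102  85  66  65  60  78  92  92  92  91  90  92  90
184   92  92  91  92  92  91  91  93  94  64  64  64  95  98  98  98 101 102 105 107
185   97  98  98  98 101 103 105 108 110  85  64  89 109 110 110 111  99  98  99  88
186  108 108 109 110 100  98  98  89  88  86  73  75  76  66  64  65  63  63  63  62
187   76  67  65  66  63  63  64  63  61  62  62  61  61  59  59  58  59  60  60  60
```

```bash
python3 - <<'E'
from h import *
print(ctrl.finish_job())
s=ctrl.sense();print(s["time_s"],s["eef_pos"],s["force"])
E
```

```text
the job is handed in; nothing more can be done
None
the job is handed in; nothing more can be done
```

I took the blue pull bar from the tool block and lowered its pin through the eye while the gate was shut. I then drew the rod out with the bar upright and handed the job in at about 19 s, still gripping and holding.

**Last checks**
- **Opening:** it measured 39.6 mm in the side view. The mark is at about 40 mm, measured from the top view before the pull, with an uncertainty of about 1 mm. The arm hid the index and clip from the top camera at the end, so I could not confirm the final opening from there.
- **Pin:** it stands out well below the eye. By the arm's own readings the flange is about 2 mm above the eye, and the fingers are well clear of the rod and eye.
- **Clip:** its position in the image did not change.
- **Force:** the arm read a steady pull of about 9 N. There is also a side load of about 4 N on the pin, which I left alone.

**What disagreed or went wrong**
- **Fingertips:** the pictures showed them about 30 mm higher than the stated tool point. My first grasp therefore caught only the top of the bar, so I put it back in the block and took it again lower down.
- **Look-alike bars:** the two larger bars standing on the table toppled early in the run, while the arm was moving in but, as far as I could tell, nowhere near them. One ended up against or very near the tape roll, and I did not check whether the tape moved.
- **Not checked again:** I did not look again at the other loose things, such as the basket, at the end.

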